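# Draw the long ruler out of the jammed drawer

### The job

The drawer of the desk-top unit is jammed part-way open, with the long wooden ruler lying in it, its tail still under the unit's top. Without forcing it, tip the ruler's front end up over the drawer front, draw it out slantwise through the gap, then hold it about level in the gripper, the whole of it at least 10 cm higher than the top of the unit. Finish holding it there, at rest, and leave everything else where it is.

Things in the scene. Friction and masses are not known exactly. Their poses are not given: they have to be found in the camera images.
- ruler: straight wooden ruler, 300 x 30 x 10 mm, 45 to 90 g, with fine black division marks, lying flat on the drawer floor, along the drawer to within about 4 degrees. Origin: centre of its underside; x along its length towards the tail (the end under the unit's top), y across its width, z up
- ruler_front (a point): middle of the ruler's front end (the end in the open part of the drawer), 5 mm above its underside
- ruler_tail (a point): middle of the ruler's tail end (under the unit's top, 140 to 180 mm in from the edge), 5 mm above its underside
- unit: low painted steel drawer unit, fixed; its drawer is jammed and slides neither in nor out. Cabinet 380 mm deep, 240 wide, 86 high. Origin: at table height, straight below the middle of the front edge of the cabinet's top; x points into the cabinet, -x towards the drawer front, z up. The open gap of the drawer, seen from above, is 160 mm long (x -160 to 0) and 200 mm wide
- lip (a point): middle of the lower front edge of the cabinet's top panel, straight above the unit's origin. The panel is 12 mm thick: underside 74 mm, upper face 86 mm above the table
- drawer_floor (a point): point on the drawer's inner floor, 12 mm above the table, in the middle of the open gap (unit x = -80 mm). Drawer side walls 6 mm thick, 62 mm high above the table; inner back wall at unit x = +200 mm, under the top
- drawer_front (a point): middle of the upper inner edge of the drawer's front panel, unit x = -160 mm, 62 mm above the table. The panel is 12 mm thick and 240 mm wide; a bar handle stands out some 40 mm in front of it, below its upper edge
- folder: bystander in the drawer: flat off-white bone folder, about 120 x 20 x 6 mm, rounded at one end, lying along the drawer by its one side wall; origin: centre of its underside
- eraser: bystander in the drawer: dark eraser 45 x 20 x 12 mm by the other side wall; origin: centre of its underside
- loupe: bystander on the table: black stand magnifier, 42 mm across, 46 mm high; origin: centre of its underside
- weight: bystander on the table: steel book weight 110 x 45 x 28 mm with a small brass knob, 50 mm high in all; origin: centre of its underside
- paste: bystander on the table: paste jar 60 mm across, 85 mm high; origin: centre of its underside
- stamp: bystander on the table: wooden hand stamp 55 x 25 mm, 70 mm high; origin: centre of its underside

How it is judged:
By the outcome, as a careful person would: the job done as asked, in the order asked, and still so for the second after the job is handed in, while the arm keeps its last pose, push and grip.
It also fails if it takes over 38 s, if anything falls off the work surface, if the arm or the gripper's body presses on something with over 40 N, if the wrist force passes 120 N, or if a joint passes its speed limit or range.

### The arm

A 6-joint arm with a two-finger parallel gripper is mounted at the origin on the work surface. World frame = base frame: x ahead of the robot, y to its left, z up, the work surface at z = 0. Lengths are in m, angles in rad, forces in N, time in s.
With the tool pointing down it reaches from about 0.35 to 0.975 m from the base axis. Payload 4.9 kg.
Tool frame: the origin (TCP) lies at the very end of the fingers, on their centre line; the grasp point (between the pads) lies ctrl.grip_point_offset behind it (ctrl.grip_point_offset is the distance from the TCP to the grasp point, in m); z points along the fingers, y is the line along which they close (so a half turn about z gives the same grasp; the last joint's range is limited). The gripper opens to 85 mm and grips with 20 to 120 N. Pads are 22 mm wide; open, the fingers measure 114 mm over their backs; the gripper's body (76 mm by 85 mm) begins 54 mm behind the grasp point. The pads swing forward as they close: fully open they stand 13 mm farther back than shut.
Start: joints at [1.024, 0.053, 1.613, -0, 1.476, -0.119], TCP at [0.259, 0.569, 0.231] pointing down, gripper open.
Joint ranges: [-3.01, 3.01], [-1.01, 2.22], [0.06, 2.58], [-1.02, 4.17], [0.09, 2.62], [-3.14, 3.14]. Speed limits (rad/s): [2.57, 2.57, 3.14, 3.14, 3.14, 3.14].

### API

Orientations are given as a rotation vector (axis times angle).
In Python, from station import ctrl gives the robot as it stands. The module is installed in compiled form; this text tells all that it offers.
- The arm moves only by the tool drive_tool, never from a script. Its argument "steps" is a list of rows, each an object with "translation": the shift along the tool's x, y, z normalised to -1 to 1, where 1 is 4 cm, a list of three; "angular": the turn, a rotation vector about the tool's x, y, z normalised to -1 to 1, where 1 is 8 degrees, a list of three; "gripper": the opening, from 0 (shut) to 1 (fully open). In form: [{"translation": [dx, dy, dz], "angular": [wx, wy, wz], "gripper": gripper}, ...]. A call has 1 to 8 rows; each row shifts and turns the commanded pose from where the row before left it, along the tool's axes as they then stand; what a row does not reach is not made up. A row lasts 1/8 s, in which the tool goes at most 62.5 mm and 10.7 degrees, less where a joint would pass 70% of its speed; a pose out of reach is approached as far as the arm can. A call with a number of a shift or a turn outside -1 to 1 is refused whole. A call with a gripper value outside its range is refused whole. The fingers move at their own pace and stop on an object; "force" is the grip in N (left out, the last holds). Time passes only in rows, so rows that do not move let the fingers close. It gives the time, the measured TCP pose, the force, the opening and the grip force at its end, in the units of the state.
- ctrl.get_obs(): the state, without advancing time (a new reading comes with each control period).
- ctrl.get_image(name): name is "side" or "top"; returns a dict with "color" (480x640x3 uint8, red, green, blue), "depth" (480x640 float32, m along the optical axis (not along the pixel's ray), 0 where there is no reading), "fx", "fy", "cx", "cy" (pixels), "R" (3x3) and "t" (3): a world point X has camera coordinates R X + t. Camera axes: x right, y down, z forward; pixel columns grow to the right and rows downward; lengths in m; the calibration is good to about 2 mm. A picture is of the moment at which its call begins.
- ctrl.finish_job(): hands the job in; it is judged then, once.
The state is a dict: "t": time; "q": joint angles; "dq": joint speeds; "effort": joint torques, N m; "tool_pos": TCP position; "tool_rot": TCP orientation; "contact_force": force on the tool from outside, world axes, zero at the start; "wrist_torque": the same for the moment, N m; "opening": finger opening in m; "grip_force": force on a finger pad.
Only numpy, scipy, OpenCV 4.12 (cv2) and the standard library are available. Lean on these libraries where they do the work, as an engineer would, in place of code of your own. Each camera call takes 0.05 s, during which the arm holds its last target. There are 200 camera calls.

## Working session

There is one attempt and no reset: what is moved stays moved. The work goes in short steps, Python scripts to look and compute and a tool call to move; the robot and the scene stay as the last step left them, time stands still between calls to the robot, and variables do not carry over. Pictures are saved under pics/ and viewed, at most 10 in all, crops included, and the job is handed in when it is done.

Besides the shell and the picture viewer there is one more tool, called by a JSON object that holds its "op" and its "data", one argument or row to a line. drive_tool: Moves the arm, as the interface text tells. Its arguments: {"type":"object","properties":{"steps":{"type":"array"},"force":{"type":"number"}},"required":["steps"]}

```bash
mkdir -p pics; cat > h.py <<'E'
import numpy as np, cv2
from station import ctrl
from scipy.spatial.transform import Rotation as Ro
def ray(im,u,v):
    d=im["R"].T@np.array([(u-im["cx"])/im["fx"],(v-im["cy"])/im["fy"],1.]); c=-im["R"].T@im["t"]; return c,d
def onz(im,u,v,z):
    c,d=ray(im,u,v); return c+d*(z-c[2])/d[2]
def dep(im,u,v):
    c,d=ray(im,u,v); z=np.median(im["depth"][int(v)-1:int(v)+2,int(u)-1:int(u)+2]); return c+d*z
def proj(im,X):
    p=im["R"]@np.array(X)+im["t"]; return [im["fx"]*p[0]/p[2]+im["cx"],im["fy"]*p[1]/p[2]+im["cy"]]
E
python3 - <<'E'
from h import *
for n in("top","side"):
    im=ctrl.get_image(n); cv2.imwrite(f"pics/{n}0.png",im["color"][...,::-1]); np.savez(f"{n}0.npz",**im)
    print(n,im["fx"],-im["R"].T@im["t"],im["R"][2])
o=ctrl.get_obs();print(o,ctrl.grip_point_offset)
E
```

```text
top 555.0446045452753 [ 0.39931589 -0.07997889  1.16544193] [ 1.67866533e-01 -3.09189133e-04 -9.85809683e-01]
side 536.3373354391521 [ 0.30114905 -1.04426723  0.62128338] [ 0.24385969  0.83481218 -0.49357986]
{'t': 0.1, 'q': array([ 1.02400538e+00,  5.32750047e-02,  1.61418030e+00,  1.72715245e-05,
        1.47605976e+00, -1.19006722e-01]), 'dq': array([ 0.00027071, -0.001592  , -0.00238507, -0.00216695,  0.00111794,
        0.0001923 ]), 'effort': array([ 1.59224196e-04, -3.94909143e+01, -3.71359956e+01, -9.79668954e-06,
        3.97572221e-03,  6.63534848e-06]), 'tool_pos': array([0.25897519, 0.56817284, 0.23018171]), 'tool_rot': array([-6.66715363e-01, -3.06937096e+00,  2.84451379e-03]), 'contact_force': array([0.96187946, 0.32214996, 0.41995763]), 'wrist_torque': array([-0.0202537 , -0.05185002, -0.02137239]), 'grip_force': 0.0, 'opening': 0.08525983089522007} 0.0187
```

View pics/top0.png

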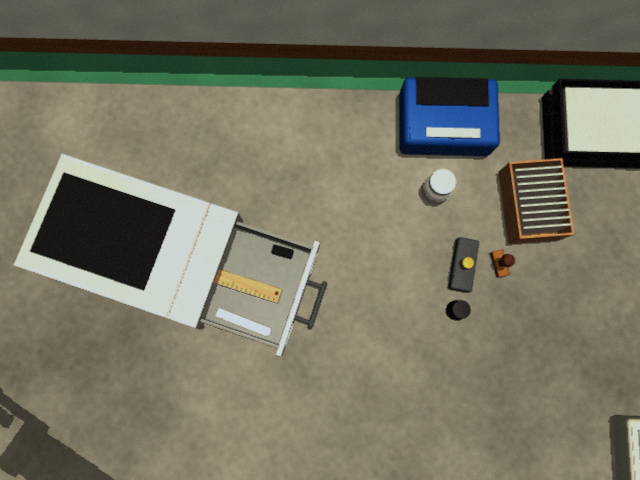

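View pics/side0.png

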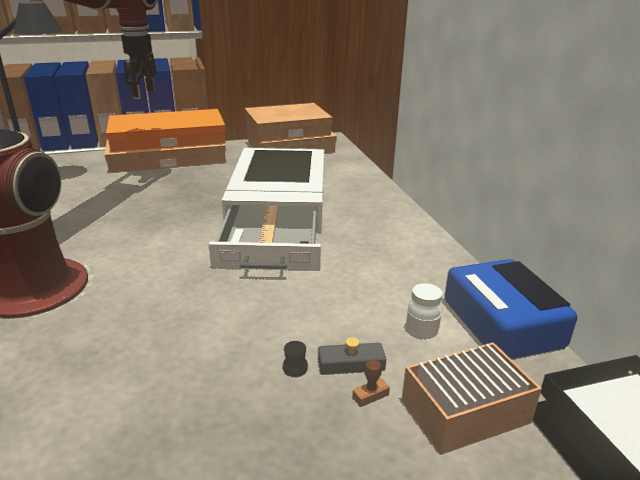

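The top view shows the cabinet with its front edge from about (239,213) to (197,327). The drawer front runs (318,243) to (280,353). The ruler runs from the lip at (219,277) to its front end at (280,296), the folder is at (243,321) and the eraser at (283,252). The side view shows the ruler at about (268,225). The bystanders on the table are well away.

```bash
python3 - <<'E'
from h import *
T=dict(np.load("top0.npz"));S=dict(np.load("side0.npz"))
def rm(im,box):
    h=cv2.cvtColor(im["color"],cv2.COLOR_RGB2HSV);m=cv2.inRange(h,(8,90,90),(30,255,255))
    b=np.zeros_like(m);x0,y0,x1,y1=box;b[y0:y1,x0:x1]=m[y0:y1,x0:x1]
    n,l,s,_=cv2.connectedComponentsWithStats(b);k=1+np.argmax(s[1:,4]);return (l==k).astype(np.uint8)
mt=rm(T,(205,255,310,320));ms=rm(S,(240,195,300,250))
for n,im,m in(("T",T,mt),("S",S,ms)):
    c=max(cv2.findContours(m,0,2)[0],key=cv2.contourArea);r=cv2.minAreaRect(c);print(n,m.sum(),cv2.boxPoints(r).round(1).tolist())
    P=np.array([dep(im,u,v) for v,u in np.argwhere(cv2.erode(m,np.ones((3,3)))>0)]);print(" depth z",np.percentile(P[:,2],[5,50,95]).round(4))
    Q=np.array([onz(im,u,v,.022)[:2] for v,u in np.argwhere(m>0)]).astype(np.float32)
    r=cv2.minAreaRect(Q);print(" on plane",np.array(r[1]).round(4),cv2.boxPoints(r).round(4).tolist())
# heights from depth
for n,u,v in(("top panel",205,260),("floor",260,270),("front rim",300,296),("eraser",283,252),("folder",243,321)): print(n,dep(T,u,v).round(4))
# top surface of cabinet: mask by depth height
vv,uu=np.mgrid[140:345,5:345]
d=T["depth"][140:345,5:345]
C=np.stack([(uu-T["cx"])/T["fx"]*d,(vv-T["cy"])/T["fy"]*d,d],-1)-T["t"];W=C@T["R"]
z=W[...,2]
m=((z>.08)&(z<.093)).astype(np.uint8);m=cv2.morphologyEx(m,cv2.MORPH_OPEN,np.ones((5,5)))
c=max(cv2.findContours(m,0,2)[0],key=cv2.contourArea)
Q=W[c[:,0,1],c[:,0,0],:2].astype(np.float32);r=cv2.minAreaRect(Q);print("cab",np.median(z[m>0]),r[1],cv2.boxPoints(r).round(4).tolist())
m2=((z>.056)&(z<.068)).astype(np.uint8);pts=W[m2>0][:,:2]
r=cv2.minAreaRect(pts[pts[:,1]<.3].astype(np.float32));print("drawer rims",m2.sum(),cv2.boxPoints(r).round(4).tolist())
for n,p in(("paste",(440,182)),):print(n,dep(T,*p).round(3))
t=[cv2.resize(T["color"][200:370,190:340],None,fx=4,fy=4,interpolation=2)[:600]]
cv2.imwrite("pics/crop.png",t[0][...,::-1])
E
```

```text
T 989 [[212.89999389648438, 282.29998779296875], [217.39999389648438, 268.20001220703125], [281.70001220703125, 288.8999938964844], [277.20001220703125, 302.8999938964844]]
 depth z [0.0216 0.023  0.0247]
 on plane [0.1395 0.0303] [[0.46799999475479126, -0.007600000128149986], [0.49709999561309814, -0.016200000420212746], [0.5364000201225281, 0.1177000030875206], [0.5073999762535095, 0.12620000541210175]]
S 419 [[259.70001220703125, 241.0], [265.0, 204.3000030517578], [277.29998779296875, 206.0], [272.0, 242.6999969482422]]
 depth z [0.0219 0.0229 0.024 ]
 on plane [0.1913 0.0307] [[0.48179998993873596, 0.03550000116229057], [0.5113000273704529, 0.02710000053048134], [0.5637999773025513, 0.210999995470047], [0.5343000292778015, 0.21950000524520874]]
top panel [0.5444 0.1322 0.0875]
floor [0.5362 0.031  0.0126]
front rim [ 0.4804 -0.0552  0.0618]
eraser [ 0.5732 -0.0166  0.0268]
folder [0.4297 0.0606 0.0217]
cab 0.08782325315987359 (0.38207000494003296, 0.2406012862920761) [[0.4124999940395355, 0.1436000019311905], [0.642300009727478, 0.0723000019788742], [0.7555999755859375, 0.43720000982284546], [0.5257999897003174, 0.5084999799728394]]
drawer rims 1173 [[0.3621000051498413, -0.020600000396370888], [0.5906999707221985, -0.0908999964594841], [0.6421999931335449, 0.0763000026345253], [0.41350001096725464, 0.14659999310970306]]
paste [ 0.714 -0.331  0.086]
```

View pics/crop.png

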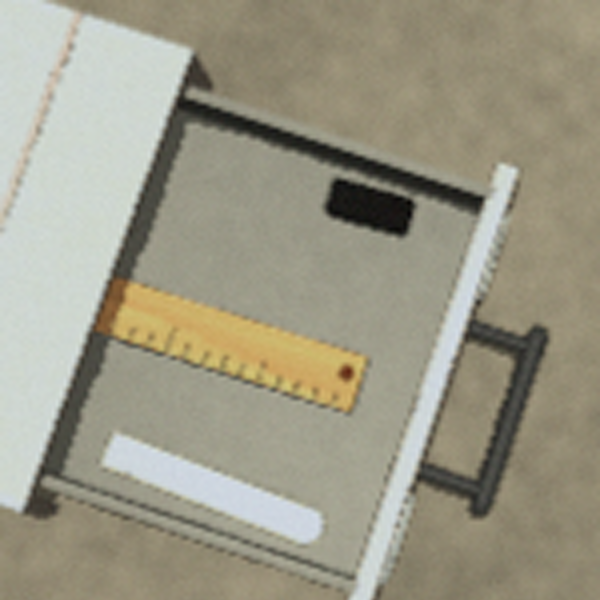

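```bash
cat >> h.py <<'E'
U0=np.array([.5274,.108,0]);ux=np.array([.2966,.955,0]);uy=np.array([-.955,.2966,0]);rd=np.array([.2817,.9598,0]);rd/=np.linalg.norm(rd)
def tgt(s=1,pitch=0):  # tool x = s*ruler dir, z down; pitch>0 lifts front (deg)
    x=s*rd;z=np.array([0,0,-1.]);R=np.stack([x,np.cross(z,x),z],1)
    ax=np.cross(rd,[0,0,1]);return Ro.from_rotvec(-np.radians(pitch)*ax).as_matrix()@R
def go(p,R):
    o=ctrl.get_obs();Rc=Ro.from_rotvec(o["tool_rot"]).as_matrix()
    print("turn units",(np.degrees(Ro.from_matrix(Rc.T@R).as_rotvec())/8).round(3),"then shift units",(R.T@(np.array(p)-o["tool_pos"])/.04).round(3),"shift now-axes",(Rc.T@(np.array(p)-o["tool_pos"])/.04).round(3))
    d=o["tool_pos"]-U0;print("unit pos",(d@ux).round(4),(d@uy).round(4),d[2].round(4),"F",o["contact_force"].round(2),"op",o["opening"].round(4),"gf",o["grip_force"],"q",o["q"].round(2),o["t"])
E
python3 - <<'E'
from h import *
f=np.array([.4826,-.0119,0]);g=f+.053*rd;g[2]=.14;print(g)
for s in(1,-1):go(g,tgt(s))
E
```

```text
[0.49752584 0.03895488 0.14      ]
turn units [-1.3000e-02  8.0000e-03  1.0231e+01] then shift units [-11.015   9.448   2.255] shift now-axes [-10.916  -9.56    2.27 ]Traceback (most recent call last):
  File "<stdin>", line 3, in <module>
  File "h.py", line 19, in go
    d=o["tool_pos"]-U0;print("unit pos",(d@ux).round(4),(d@uy).round(4),d[2].round(4),"F",o["contact_force"].round(2),"op",o["opening"].round(4),"gf",o["grip_force"],"q",o["q"].round(2),o["t"])
                                                                                                                           ^^^^^^^^^^^^^^^^^^
AttributeError: 'float' object has no attribute 'round'
```

{"op": "drive_tool", "data": {
  "steps": [
    {"translation": [-0.9,-0.8,0],"angular": [0,0,0],"gripper": 0.6},
    {"translation": [-0.9,-0.8,0],"angular": [0,0,0],"gripper": 0.6},
    {"translation": [-0.9,-0.8,0],"angular": [0,0,0],"gripper": 0.6},
    {"translation": [-0.9,-0.8,0],"angular": [0,0,0],"gripper": 0.6},
    {"translation": [-0.9,-0.8,0],"angular": [0,0,0],"gripper": 0.6},
    {"translation": [-0.9,-0.8,0],"angular": [0,0,0],"gripper": 0.6},
    {"translation": [-0.9,-0.8,0],"angular": [0,0,0],"gripper": 0.6},
    {"translation": [-0.9,-0.8,0],"angular": [0,0,0],"gripper": 0.6}
  ]
}}

```text
t: 1.1
tool_pos: [0.4152, 0.2147, 0.2309]
tool_rot: [-0.667, -3.07, 0.0]
contact_force: [0.2, 0.1, 0.2]
opening: 0.0515
grip_force: 0.0
```

{"op": "drive_tool", "data": {
  "steps": [
    {"translation": [-0.9,-0.8,0],"angular": [0,0,0],"gripper": 0.6},
    {"translation": [-0.9,-0.8,0],"angular": [0,0,0],"gripper": 0.6},
    {"translation": [-0.9,-0.8,0],"angular": [0,0,0],"gripper": 0.6},
    {"translation": [-0.9,-0.8,0],"angular": [0,0,0],"gripper": 0.6},
    {"translation": [0,0,0],"angular": [0,0,1],"gripper": 0.6},
    {"translation": [0,0,0],"angular": [0,0,1],"gripper": 0.6},
    {"translation": [0,0,0],"angular": [0,0,1],"gripper": 0.6},
    {"translation": [0,0,0],"angular": [0,0,1],"gripper": 0.6}
  ]
}}

```text
t: 2.1
tool_pos: [0.4927, 0.04, 0.2307]
tool_rot: [-1.493, -2.763, 0.001]
contact_force: [-0.4, -0.4, -0.1]
opening: 0.0515
grip_force: 0.0
```

{"op": "drive_tool", "data": {
  "steps": [
    {"translation": [0,0,0],"angular": [0,0,1],"gripper": 0.6},
    {"translation": [0,0,0],"angular": [0,0,1],"gripper": 0.6},
    {"translation": [0,0,0],"angular": [0,0,1],"gripper": 0.6},
    {"translation": [0,0,0],"angular": [0,0,1],"gripper": 0.6},
    {"translation": [0,0,0],"angular": [0,0,1],"gripper": 0.6},
    {"translation": [0,0,0],"angular": [0,0,1],"gripper": 0.6},
    {"translation": [0,0,0],"angular": [0,0,0.25],"gripper": 0.6},
    {"translation": [0,0,0],"angular": [0,0,0],"gripper": 0.6}
  ]
}}

```text
t: 3.1
tool_pos: [0.4929, 0.0401, 0.231]
tool_rot: [-2.516, -1.881, 0.001]
contact_force: [0.2, -0.3, 0.7]
opening: 0.0515
grip_force: 0.0
```

```bash
sed -i 's/d\[2\].round(4)/d[2]/;s/o\["opening"\].round(4)/o["opening"]/' h.py; python3 - <<'E'
from h import *
f=np.array([.4826,-.0119,0]);g=f+.053*rd;g[2]=.11
go(g,tgt(1))
E
```

```text
turn units [-0.004  0.001 -0.009] then shift units [0.006 0.12  3.025] shift now-axes [0.007 0.121 3.025]
unit pos -0.0751 0.0128 0.23099632653725535 F [ 0.24 -0.34  0.67] op 0.051499068454807104 gf 0.0 q [-0.07 -0.27  1.91 -0.    1.5   0.22] 3.1
```

{"op": "drive_tool", "data": {
  "steps": [
    {"translation": [0,0.12,1],"angular": [0,0,0],"gripper": 0.6},
    {"translation": [0,0,1],"angular": [0,0,0],"gripper": 0.6},
    {"translation": [0,0,1],"angular": [0,0,0],"gripper": 0.6},
    {"translation": [0,0,0.8],"angular": [0,0,0],"gripper": 0.6},
    {"translation": [0,0,0.6],"angular": [0,0,0],"gripper": 0.6},
    {"translation": [0,0,0.4],"angular": [0,0,0],"gripper": 0.6},
    {"translation": [0,0,0.2],"angular": [0,0,0],"gripper": 0.6},
    {"translation": [0,0,0],"angular": [0,0,0],"gripper": 0.6}
  ]
}}

```text
t: 4.1
tool_pos: [0.4977, 0.0387, 0.0313]
tool_rot: [-2.517, -1.88, 0.0]
contact_force: [0.3, 0.3, 1.3]
opening: 0.0514
grip_force: 0.0
```

```bash
python3 - <<'E'
from h import *
f=np.array([.4826,-.0119,0]);g=f+.053*rd;g[2]=.014
go(g,tgt(1))
T=ctrl.get_image("top");S=ctrl.get_image("side")
a=cv2.resize(T["color"][200:360,190:340],(400,427));b=cv2.resize(S["color"][150:280,200:330],(400,400));b=cv2.copyMakeBorder(b,0,27,0,0,0)
cv2.imwrite("pics/pre.png",np.hstack([a,b])[...,::-1])
E
```

```text
turn units [-0.001  0.    -0.017] then shift units [ 0.005 -0.006  0.433] shift now-axes [ 0.005 -0.006  0.433]
unit pos -0.075 0.0078 0.031306939196916767 F [0.27 0.28 1.3 ] op 0.051363840504102934 gf 0.0 q [-0.07 -0.03  2.05  0.    1.12  0.22] 4.1
```

View pics/pre.png

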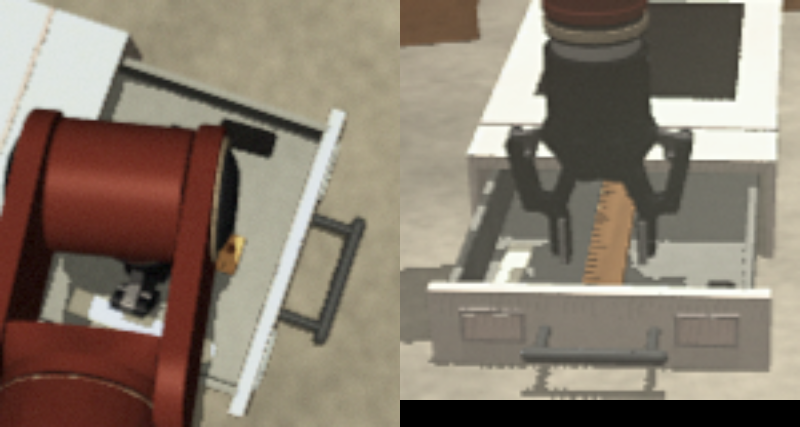

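The side view shows both fingers astride the ruler, with tips at about (560,255) and (648,255) and the ruler between them at (605,250). I'll lower now, watching the force.

{"op": "drive_tool", "data": {
  "steps": [
    {"translation": [0,0,0.2],"angular": [0,0,0],"gripper": 0.45},
    {"translation": [0,0,0.1],"angular": [0,0,0],"gripper": 0.45},
    {"translation": [0,0,0.1],"angular": [0,0,0],"gripper": 0.45},
    {"translation": [0,0,0],"angular": [0,0,0],"gripper": 0.45}
  ]
}}

```text
t: 4.7
tool_pos: [0.4972, 0.0387, 0.0148]
tool_rot: [-2.517, -1.879, 0.001]
contact_force: [0.1, 0.0, -0.6]
opening: 0.0388
grip_force: 0.0
```

{"op": "drive_tool", "data": {
  "steps": [
    {"translation": [0,0,0.05],"angular": [0,0,0],"gripper": 0.45},
    {"translation": [0,0,0],"angular": [0,0,0],"gripper": 0.45}
  ]
}}

```text
t: 4.95
tool_pos: [0.4976, 0.0387, 0.0132]
tool_rot: [-2.517, -1.879, 0.0]
contact_force: [-0.5, -0.1, -0.7]
opening: 0.0382
grip_force: 0.0
```

{"op": "drive_tool", "data": {
  "steps": [
    {"translation": [0,0,0.04],"angular": [0,0,0],"gripper": 0.45},
    {"translation": [0,0,0],"angular": [0,0,0],"gripper": 0.45}
  ]
}}

```text
t: 5.2
tool_pos: [0.4976, 0.0387, 0.0116]
tool_rot: [-2.517, -1.879, 0.0]
contact_force: [-0.0, -0.7, 0.7]
opening: 0.0383
grip_force: 0.0
```

{"op": "drive_tool", "data": {
  "steps": [
    {"translation": [0,0,0],"angular": [0,0,0],"gripper": 0.2},
    {"translation": [0,0,0],"angular": [0,0,0],"gripper": 0.2},
    {"translation": [0,0,0],"angular": [0,0,0],"gripper": 0.2},
    {"translation": [0,0,0],"angular": [0,0,0],"gripper": 0.2}
  ],
  "force": 60
}}

```text
t: 5.7
tool_pos: [0.498, 0.0387, 0.012]
tool_rot: [2.517, 1.879, 0.001]
contact_force: [0.1, 0.4, 2.9]
opening: 0.028
grip_force: 60.6
```

{"op": "drive_tool", "data": {
  "steps": [
    {"translation": [0,0,-0.1],"angular": [0,0,0],"gripper": 0.2},
    {"translation": [0.004,0,-0.215],"angular": [0,-0.25,0],"gripper": 0.2},
    {"translation": [0.004,0,-0.215],"angular": [0,-0.25,0],"gripper": 0.2},
    {"translation": [0.004,0,-0.215],"angular": [0,-0.25,0],"gripper": 0.2},
    {"translation": [0,0,0],"angular": [0,0,0],"gripper": 0.2}
  ]
}}

```text
t: 6.32
tool_pos: [0.4989, 0.0406, 0.0424]
tool_rot: [2.463, 1.841, -0.127]
contact_force: [-0.5, -0.5, -0.3]
opening: 0.0278
grip_force: 60.2
```

{"op": "drive_tool", "data": {
  "steps": [
    {"translation": [0.004,0,-0.215],"angular": [0,-0.25,0],"gripper": 0.2},
    {"translation": [0.004,0,-0.215],"angular": [0,-0.25,0],"gripper": 0.2},
    {"translation": [0.004,0,-0.215],"angular": [0,-0.25,0],"gripper": 0.2},
    {"translation": [0,0,0],"angular": [0,0,0],"gripper": 0.2},
    {"translation": [0,0,0],"angular": [0,0,0],"gripper": 0.2}
  ]
}}

```text
t: 6.95
tool_pos: [0.499, 0.044, 0.0668]
tool_rot: [2.408, 1.799, -0.254]
contact_force: [0.2, 0.3, -1.0]
opening: 0.0283
grip_force: 60.3
```

```bash
python3 - <<'E'
from h import *
f=np.array([.4826,-.0119,0]);g=f+.053*rd;g[2]=.07
go(g,tgt(1,12))
T=ctrl.get_image("top");S=ctrl.get_image("side")
a=cv2.resize(T["color"][200:360,190:340],(400,427));b=cv2.resize(S["color"][150:280,200:330],(400,400));b=cv2.copyMakeBorder(b,0,27,0,0,0)
cv2.imwrite("pics/tip.png",np.hstack([a,b])[...,::-1])
for n,im in(("T",T),("S",S)):
    h=cv2.cvtColor(im["color"],cv2.COLOR_RGB2HSV);m=cv2.inRange(h,(8,90,90),(30,255,255))
    P=np.array([dep(im,u,v) for v,u in np.argwhere(m>0)]);d=P-U0;x=d@ux;y=d@uy;k=(x>-.2)&(x<.15)&(abs(y)<.04)&(d[:,2]<.16)
    print(n,k.sum())
    if k.sum()>10:
        c=np.polyfit(x[k],d[k,2],1);print(" pitch",np.degrees(np.arctan(c[0])),"z at 0",c[1],"x range",x[k].min(),x[k].max())
E
```

```text
turn units [-0.006  0.001 -0.016] then shift units [-0.145 -0.    -0.052] shift now-axes [-0.145 -0.    -0.052]
unit pos -0.0695 0.0081 0.06677268711975289 F [ 0.16  0.3  -0.96] op 0.02830506876721044 gf 60.2502715587616 q [ 0.05 -0.01  1.98 -0.21  1.25  0.41] 6.95
T 471
 pitch -7.7206899349714995 z at 0 0.06934142623459076 x range -0.12020521172919577 -0.05852433130298742
S 236
 pitch -10.719933238050404 z at 0 0.06431638198213062 x range -0.12320990085366618 0.03111255214001524
  return _methods._mean(a, axis=axis, dtype=dtype,
  ret = ret.dtype.type(ret / rcount)
```

View pics/tip.png

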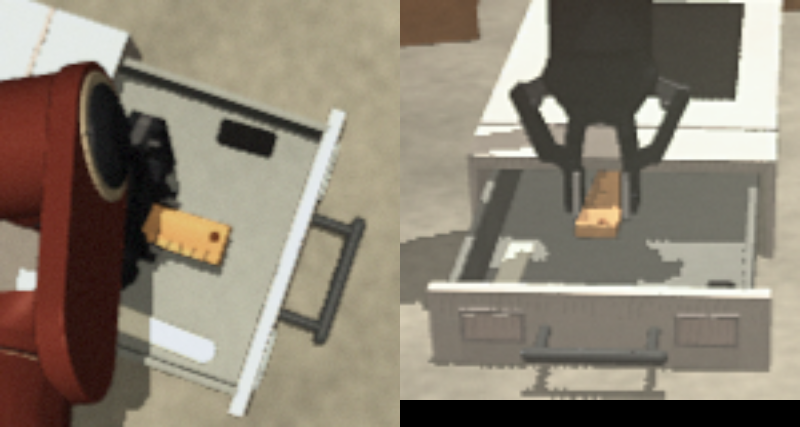

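The side view shows the ruler's front end (about (598,230)) tipped up and its top face under the lip. The measured pitch is about 11° and the top face is at z≈0.065 at the lip, against 0.074. I'll draw it out along its own axis.

{"op": "drive_tool", "data": {
  "steps": [
    {"translation": [-0.3,0,0],"angular": [0,0,0],"gripper": 0.2},
    {"translation": [-0.5,0,0],"angular": [0,0,0],"gripper": 0.2},
    {"translation": [-0.5,0,0],"angular": [0,0,0],"gripper": 0.2},
    {"translation": [-0.5,0,0],"angular": [0,0,0],"gripper": 0.2},
    {"translation": [-0.5,0,0],"angular": [0,0,0],"gripper": 0.2},
    {"translation": [-0.3,0,0],"angular": [0,0,0],"gripper": 0.2}
  ]
}}

```text
t: 7.8
tool_pos: [0.4697, -0.0554, 0.089]
tool_rot: [2.41, 1.796, -0.253]
contact_force: [-0.1, -0.6, -0.2]
opening: 0.0281
grip_force: 60.3
```

{"op": "drive_tool", "data": {
  "steps": [
    {"translation": [-0.4,0,0],"angular": [0,0,0],"gripper": 0.2},
    {"translation": [-0.5,0,0],"angular": [0,0,0],"gripper": 0.2},
    {"translation": [-0.5,0,0],"angular": [0,0,0],"gripper": 0.2},
    {"translation": [-0.5,0,0],"angular": [0,0,0],"gripper": 0.2},
    {"translation": [-0.5,0,0],"angular": [0,0,0],"gripper": 0.2},
    {"translation": [-0.3,0,0],"angular": [0,0,0],"gripper": 0.2},
    {"translation": [0,0,0],"angular": [0,0,0],"gripper": 0.2}
  ]
}}

```text
t: 8.68
tool_pos: [0.4401, -0.1555, 0.1112]
tool_rot: [2.41, 1.796, -0.253]
contact_force: [0.7, 0.1, -1.1]
opening: 0.0282
grip_force: 60.3
```

```bash
python3 - <<'E' 2>/dev/null
from h import *
go([.43,-.15,.25],tgt(1,0))
T=ctrl.get_image("top");S=ctrl.get_image("side")
a=cv2.resize(T["color"][180:390,190:400],(400,400));b=cv2.resize(S["color"][100:310,160:370],(400,400))
cv2.imwrite("pics/out.png",np.hstack([a,b])[...,::-1])
E
```

```text
turn units [ 0.     1.499 -0.029] then shift units [ 0.061 -0.282 -3.469] shift now-axes [-0.662 -0.281 -3.406]
unit pos -0.2775 0.0052 0.11123527612772793 F [ 0.75  0.09 -1.09] op 0.028189222641301227 gf 60.2601420879364 q [-0.37 -0.22  2.09 -0.22  1.26 -0.02] 8.675
```

View pics/out.png

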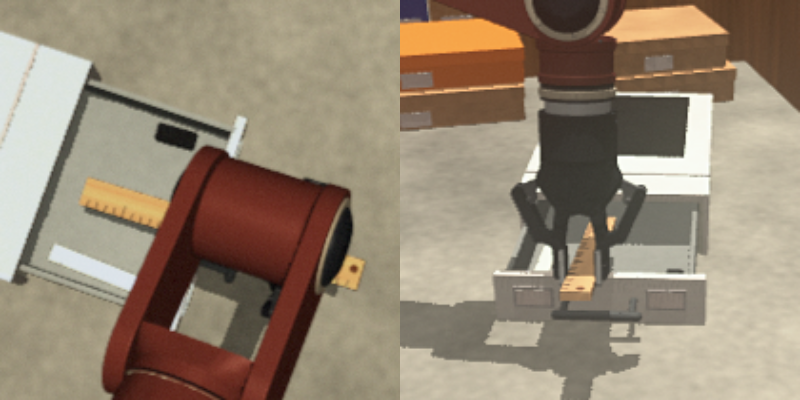

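The top view shows the tail at about (85,195), now clear of the cabinet edge (about (60,185)). I'll raise it straight up, then level it.

{"op": "drive_tool", "data": {
  "steps": [
    {"translation": [-0.1,0,-0.49],"angular": [0,0,0],"gripper": 0.2},
    {"translation": [-0.1,0,-0.49],"angular": [0,0,0],"gripper": 0.2},
    {"translation": [-0.1,0,-0.49],"angular": [0,0,0],"gripper": 0.2},
    {"translation": [-0.1,0,-0.49],"angular": [0,0,0],"gripper": 0.2},
    {"translation": [-0.1,0,-0.49],"angular": [0,0,0],"gripper": 0.2},
    {"translation": [-0.1,0,-0.49],"angular": [0,0,0],"gripper": 0.2},
    {"translation": [-0.1,0,-0.49],"angular": [0,0,0],"gripper": 0.2},
    {"translation": [-0.1,0,-0.49],"angular": [0,0,0],"gripper": 0.2}
  ]
}}

```text
t: 9.78
tool_pos: [0.4406, -0.1537, 0.2724]
tool_rot: [2.409, 1.798, -0.253]
contact_force: [0.4, -0.5, 0.4]
opening: 0.028
grip_force: 60.2
```

{"op": "drive_tool", "data": {
  "steps": [
    {"translation": [0,0,0],"angular": [0,0.25,0],"gripper": 0.2},
    {"translation": [0,0,0],"angular": [0,0.25,0],"gripper": 0.2},
    {"translation": [0,0,0],"angular": [0,0.25,0],"gripper": 0.2},
    {"translation": [0,0,0],"angular": [0,0.25,0],"gripper": 0.2},
    {"translation": [0,0,0],"angular": [0,0.25,0],"gripper": 0.2},
    {"translation": [0,0,0],"angular": [0,0.25,0],"gripper": 0.2},
    {"translation": [0,0,0],"angular": [0,0,0],"gripper": 0.2},
    {"translation": [0,0,0],"angular": [0,0,0],"gripper": 0.2}
  ]
}}

```text
t: 10.78
tool_pos: [0.4406, -0.1537, 0.271]
tool_rot: [-2.517, -1.879, -0.0]
contact_force: [-0.1, -0.9, -0.6]
opening: 0.0281
grip_force: 60.3
```

```bash
python3 - <<'E' 2>/dev/null
from h import *
go([.43,-.15,.27],tgt(1,0))
T=ctrl.get_image("top");S=ctrl.get_image("side")
a=cv2.resize(T["color"][180:390,190:400],(400,400));b=cv2.resize(S["color"][70:310,140:380],(400,400))
cv2.imwrite("pics/end.png",np.hstack([a,b])[...,::-1])
for n,im in(("T",T),("S",S)):
    h=cv2.cvtColor(im["color"],cv2.COLOR_RGB2HSV);m=cv2.inRange(h,(8,90,90),(30,255,255))
    P=np.array([dep(im,u,v) for v,u in np.argwhere(m>0)]);d=P-U0;x=d@ux;y=d@uy;k=(x>-.4)&(x<.1)&(abs(y)<.04)&(d[:,2]<.31)&(d[:,2]>.18)
    c=np.polyfit(x[k],d[k,2],1);print(n,k.sum()," pitch",np.degrees(np.arctan(c[0])),"z range",np.percentile(d[k,2],[1,50,99]),"x range",x[k].min(),x[k].max())
E
```

```text
turn units [-0.   -0.   -0.02] then shift units [ 0.014 -0.28   0.025] shift now-axes [ 0.013 -0.28   0.025]
unit pos -0.2756 0.0053 0.2710103253095961 F [-0.1  -0.92 -0.6 ] op 0.028109648141027004 gf 60.25770306587219 q [-0.5  -0.36  1.92  0.    1.59 -0.21] 10.775
T 2070  pitch -0.29307126627962365 z range [0.27902593 0.28130107 0.2830382 ] x range -0.2385142033490322 -0.029642391756384258
S 623  pitch -0.0372281060543141 z range [0.27465832 0.28173482 0.28623385] x range -0.3306324507418131 -0.03259472599467335
```

View pics/end.png

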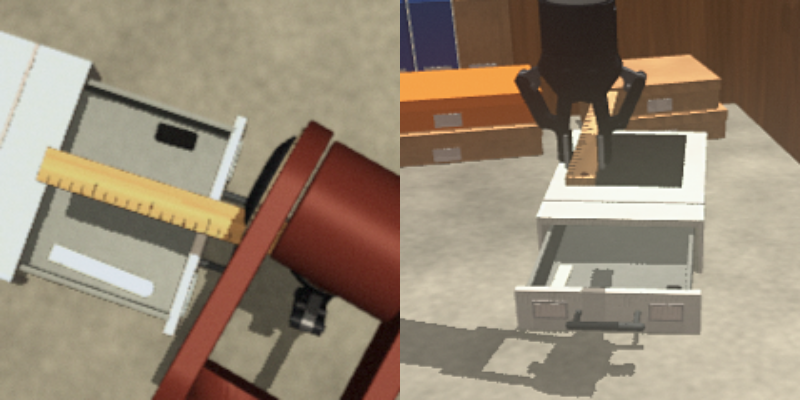

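The ruler is held level (pitch under 0.3°) at z≈0.27–0.28, above the 0.186 needed. The folder and eraser look unmoved.

```bash
python3 -c "
from station import ctrl
print(abs(ctrl.get_obs()['dq']).max()); print(ctrl.finish_job())"
```

```text
0.0036147750611756416
the job is handed in; nothing more can be done
None
```

The ruler was tipped up, drawn out slantwise without forcing, and handed in at about 11 s: held level and at rest, its underside about 18 cm above the unit's top, with the folder and eraser apparently undisturbed.

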